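Push the notched test beam out of the pack and home against the end stop

ROBOT

A 6-joint arm with a two-finger parallel gripper is mounted at the origin on a cart in front of the work surface, level with it; the furniture and walls round the work are solid. World frame = base frame: x ahead of the robot, y to its left, z up, the work surface at z = 0. Lengths are in m, angles in rad, forces in N, time in s.
With the tool pointing down it reaches from about 0.325 to 0.9 m from the base axis. Payload 6.1 kg.
Tool frame: the origin (TCP) lies at the centre of the arm's flange, where the gripper is bolted on; the fingertips stand 173 mm ahead of it and the grasp point (between the pads) lies 155 mm ahead of it; y points along the fingers, z is the direction in which the jaws open and shut, and the axes are right-handed (so a half turn about y gives the same grasp; the last joint's range is limited). The gripper opens to 85 mm and grips with 20 to 120 N. Pads are 22 mm wide; open, the fingers measure 114 mm over their backs; the gripper's body (76 mm by 85 mm) begins 54 mm behind the grasp point. The pads swing forward as they close: fully open they stand 13 mm farther back than shut.
Start: joints at [1.065, 0.22, 1.526, -0, 1.395, -0.126], TCP at [0.232, 0.58, 0.405] pointing down, gripper open.
Joint ranges: [-2.98, 2.98], [-0.91, 2.08], [0.09, 2.57], [-1.24, 4.39], [0.2, 2.65], [-2.68, 2.68]. Speed limits (rad/s): [2.57, 2.57, 3.01, 3.14, 3.14, 3.14].

INTERFACE

Orientations are given as a unit quaternion [w, x, y, z].
In Python, from rig import robot gives the robot as it stands. The module is installed in compiled form; this text tells all that it offers.
- The arm moves only by the tool carry_out, never from a script. Its argument "rows" is a list of rows, each an object of numbers: "dx", "dy", "dz": the shift along the tool's x, y, z in m; "turn": the turn about the tool's y in rad; "fingers": the closure, from 0 (fully open) to 1 (shut). In form: [{"dx": .., "dy": .., "dz": .., "turn": .., "fingers": ..}, ...]. A call has 1 to 10 rows; each row shifts and turns the pose as measured when the row begins, along the tool's axes as they then stand; what a row does not reach is not made up. A row lasts 1/8 s, in which the tool goes at most 62.5 mm and 10.7 degrees, less where a joint would pass 70% of its speed; a pose out of reach is approached as far as the arm can. A call with a gripper value outside its range is refused whole. The fingers move at their own pace and stop on an object; "squeeze" is the grip in N (left out, the last holds). Time passes only in rows, so rows that do not move let the fingers close. It gives the time, the measured TCP pose, the force and the opening at its end, in the units of the state.
- robot.sense(): the state, without advancing time (a new reading comes with each control period).
- robot.snapshot(name): name is "scene" or "top"; returns a dict with "pixels" (480x640x3 uint8, red, green, blue), "fx", "fy", "cx", "cy" (pixels), "pose" (4x4, takes a point from camera to world coordinates). Camera axes: x right, y down, z forward; pixel columns grow to the right and rows downward; lengths in m; the calibration is good to about 2 mm. A picture is of the moment at which its call begins. There is no depth.
- robot.job_done(): hands the job in, once; it reports no verdict.
The state is a dict: "clock": time; "joint_pos": joint angles; "joint_velocities": joint speeds; "tau": joint torques, N m; "position": TCP position; "tool_rot": TCP orientation; "ft_force": force on the tool from outside, world axes, zero at the start; "ft_torque": the same for the moment, N m; "grip_width": opening from 0.0 (shut) to 1.0 (fully open).
Only numpy, scipy, OpenCV 4.12 (cv2) and the standard library are available. Lean on these libraries where they do the work, as an engineer would, in place of code of your own. Each camera call takes 0.05 s, during which the arm holds its last target.

TASK

Three mortar test beams lie side by side, touching, in one pack; one of them has a saw notch across its top. Slide the notched beam endways out of the pack, along the worktop without lifting it, until its end is flush against the face of the steel end stop, and leave it there. The two plain beams must stay where they lie, and the cup, tape and tweezers nearby must not be disturbed.

Things in the scene. Friction and masses are not known exactly. Their poses are not given: they have to be found in the camera images.
- beam_notched: Grey mortar beam lying flat, 48 mm wide (its x) x 110 mm long (its y) x 40 mm high (z), 0.3 to 0.65 kg. Origin: centre of its underside, on the worktop. Has a saw notch 10 mm wide, 14 mm deep, across its whole top at mid-length. It may be the middle or either outer beam of the pack. Neighbours touch it.
- beam_plain_a: Grey mortar beam lying flat, 48 mm wide (its x) x 110 mm long (its y) x 40 mm high (z), 0.3 to 0.65 kg. Origin: centre of its underside, on the worktop. Plain: no notch. Same long-axis direction as the others and ends level with theirs at the start.
- beam_plain_b: Grey mortar beam lying flat, 48 mm wide (its x) x 110 mm long (its y) x 40 mm high (z), 0.3 to 0.65 kg. Origin: centre of its underside, on the worktop. Plain: no notch. Same long-axis direction as the others and ends level with theirs at the start.
- end_stop: Fixed steel angle, 180 mm wide (its x), upright face 45 mm high, 8 mm thick; foot 50 mm deep behind it, screws to 14 mm high. Origin: middle of the foot of the face. The face is its plane y = 0, looking along its -y to the pack, parallel to the beam ends; its y axis points along the beams, away from the pack. At the start the pack ends 140 to 180 mm short of the face, all three beams squarely before it.
- mixer_cup: Bystander: open steel mixing cup standing upright, 71 mm diameter, 116 mm high, right of the pack. Origin: centre of its underside.
- tape_1: Bystander: flat roll of tape, 104 x 102 x 25 mm, lying right of the pack. Origin: centre of its underside.
- tweezers: Bystander: thin tweezers 128 mm long, 13 mm wide, 10 mm high, lying behind and right of the pack. Origin: centre of its underside.
Things that resemble listed ones, but are neither listed nor needed, are in the scene too. Leave any pink or purple look-alike of the beam_notched alone.

How it is judged:
At the end, for the whole second after the job is handed in: The notched beam lies flat and at rest, notch up, its end against the face of the end stop (gap at the centre line at most 4 mm, square to it within 0.07 rad); the plain beams are within 12 mm and 0.15 rad of where they lay (y of beam_notched in the frame of end_stop between -0.059 and -0.05 m and x of beam_notched in the frame of end_stop between -0.085 and 0.085 m and angle between the y axis of beam_notched and the y axis of end_stop, either way round below 0.07 rad and angle between beam_notched's own z axis and vertical below 0.05 rad and height (world z) of beam_notched below 0.006 m and linear speed of beam_notched below 0.01 m/s and distance of each of beam_plain_a, beam_plain_b from where it was at the start of the episode below 0.012 m and angle between the y axis of each of beam_plain_a, beam_plain_b and the y axis of end_stop, either way round below 0.15 rad); the robot touches nothing.
It fails at once if a plain beam is shifted by more than 12 mm (distance of any of beam_plain_a, beam_plain_b from where it was at the start of the episode above 0.012 m).
It fails at once if the notched beam is lifted off the worktop (underside more than 15 mm up) (height (world z) of beam_notched above 0.015 m).
It fails at once if the steel cup is disturbed (moved more than 25 mm) (distance of mixer_cup from where it was at the start of the episode above 0.025 m).
It fails at once if the tape roll is disturbed (moved more than 25 mm) (distance of tape_1 from where it was at the start of the episode above 0.025 m).
It fails at once if the pair of tweezers is disturbed (moved more than 25 mm) (distance of tweezers from where it was at the start of the episode above 0.025 m).
It also fails if it takes over 38 s, if anything falls off the work surface, if the arm or the gripper's body presses on something with over 40 N, if the wrist force passes 120 N, or if a joint passes its speed limit or range.

## Working session

There is one attempt and no reset: what is moved stays moved. The work goes in short steps, Python scripts to look and compute and a tool call to move; the robot and the scene stay as the last step left them, time stands still between calls to the robot, and variables do not carry over. Pictures are saved under pics/ and viewed, and the job is handed in when it is done.

Besides the shell and the picture viewer there is one more tool, called after "Emit:" as name(argument=value, ...), one argument or row to a line, values as JSON. carry_out: Moves the arm, as the interface text tells. Its arguments: {"type":"object","properties":{"rows":{"type":"array","items":{"type":"object","properties":{"dx":{"type":"number"},"dy":{"type":"number"},"dz":{"type":"number"},"turn":{"type":"number"},"fingers":{"type":"number"}}}},"squeeze":{"type":"number"}},"required":["rows"]}

```bash
mkdir -p pics
cat > h.py <<'E'
import numpy as np,cv2
from rig import robot
def snap(n,f):
    s=robot.snapshot(n); cv2.imwrite('pics/'+f,cv2.cvtColor(s['pixels'],cv2.COLOR_RGB2BGR)); np.save('pics/'+f+'.npy',s,allow_pickle=True); return s
def load(f): return np.load('pics/'+f+'.npy',allow_pickle=True).item()
def ray(s,u,v,z):
    d=s['pose'][:3,:3]@np.array([(u-s['cx'])/s['fx'],(v-s['cy'])/s['fy'],1]); o=s['pose'][:3,3]
    return o+d*(z-o[2])/d[2]
def proj(s,p):
    c=s['pose'][:3,:3].T@(np.array(p)-s['pose'][:3,3]); return s['fx']*c[0]/c[2]+s['cx'],s['fy']*c[1]/c[2]+s['cy']
E
python3 - <<'E'
from h import *
for n in('top','scene'):
    s=snap(n,n+'0.png');print(n,s['fx'],s['pose'].round(3).tolist())
q=robot.sense();print(q)
E
```

```text
top 595.2996695165435 [[-0.023, -0.988, 0.152, 0.377], [-1.0, 0.025, 0.01, -0.136], [-0.013, -0.152, -0.988, 1.416], [0.0, 0.0, 0.0, 1.0]]
scene 576.4781152587251 [[0.89, -0.2, 0.41, 0.081], [-0.456, -0.412, 0.789, -1.061], [0.011, -0.889, -0.458, 0.561], [0.0, 0.0, 0.0, 1.0]]
{'clock': 0.1, 'joint_pos': array([ 1.06488560e+00,  2.21179857e-01,  1.52750064e+00, -1.75649193e-05,
        1.39468132e+00, -1.26113241e-01]), 'joint_velocities': array([-5.47863893e-04, -2.00299581e-03, -1.78887583e-03,  7.71872663e-04,
        7.47807897e-04,  8.27216571e-05]), 'tau': array([ 1.71588472e-03, -4.98238599e+01, -3.90548944e+01, -3.07235305e-04,
        5.64531350e-03, -9.13619124e-05]), 'position': array([0.23160544, 0.58024717, 0.40368608]), 'tool_rot': array([-0.69379889,  0.69499173, -0.13366055,  0.13328339]), 'ft_force': array([-0.48184592,  0.72768216,  0.30107722]), 'ft_torque': array([0.00914233, 0.01806122, 0.00925819]), 'grip_width': 0.9944061663060513}
```

View pics/top0.png

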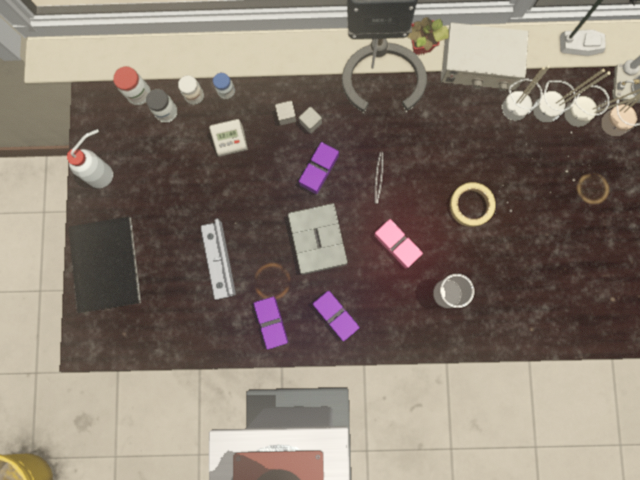

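View pics/scene0.png

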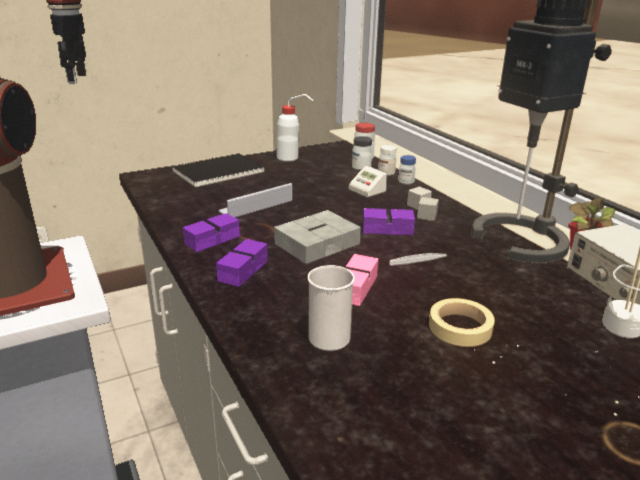

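The top view shows the grey pack at (317,238) and the end stop at (217,260). Candidates for the notched beam:
- The grey pack's three beams. Only the middle one shows a dark notch, at (318,238).
- Purple look-alikes at (319,167), (270,323) and (336,316).
- A pink look-alike at (398,243).

By the description it should be the grey middle beam. I'll check that in a close crop.

Run:
```python
from h import *
a=cv2.imread('pics/top0.png')[195:310,190:360]; cv2.imwrite('pics/c1.png',cv2.resize(a,None,fx=4.6,fy=4.6,interpolation=cv2.INTER_CUBIC))
a=cv2.imread('pics/scene0.png')[170:290,200:380]; cv2.imwrite('pics/c2.png',cv2.resize(a,None,fx=4.4,fy=4.4,interpolation=cv2.INTER_CUBIC))
```

```text
(no output)
```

View pics/c1.png

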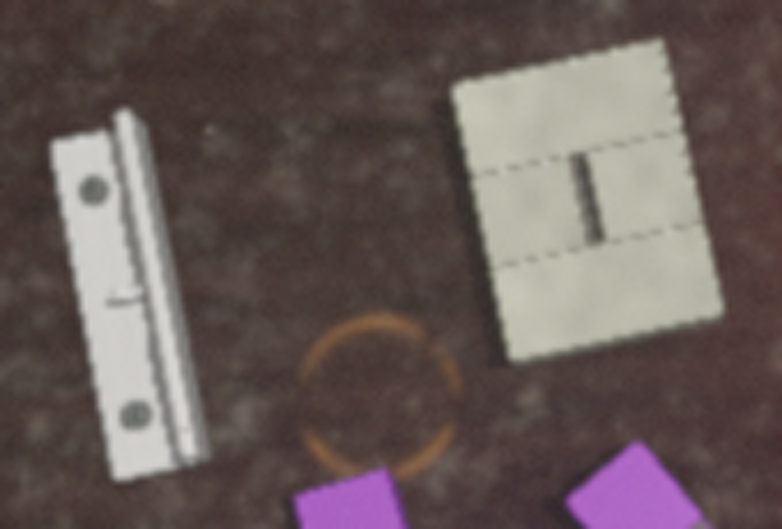

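View pics/c2.png

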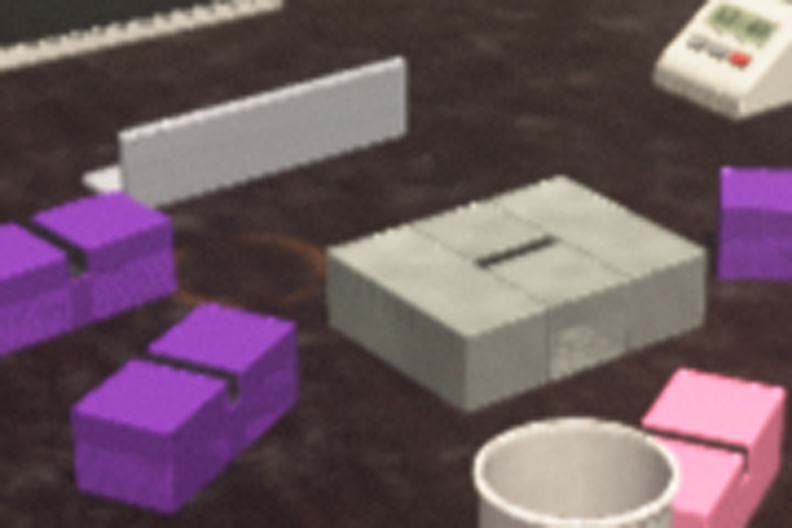

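The crops confirm it: the notch is only on the middle grey beam, at crop (587,197) ≈ top image (318,238). Next I'll measure the pack outline and the stop face.

Run:
```python
from h import *
s=load('top0.png'); im=cv2.cvtColor(s['pixels'],cv2.COLOR_RGB2BGR); k=8
hsv=cv2.cvtColor(im,cv2.COLOR_BGR2HSV)
roi=cv2.resize(im[195:285,280:360],None,fx=k,fy=k,interpolation=cv2.INTER_CUBIC)
g=roi[:,:,1]; m=(g>105).astype(np.uint8)*255
cs,_=cv2.findContours(m,cv2.RETR_EXTERNAL,cv2.CHAIN_APPROX_NONE); c=max(cs,key=cv2.contourArea)
q=cv2.approxPolyDP(cv2.convexHull(c),0.03*cv2.arcLength(c,True),True)[:,0]
r=cv2.boxPoints(cv2.minAreaRect(c))
up=lambda p:((p[0]+.5)/k-.5+280,(p[1]+.5)/k-.5+195)
for n,pp in(('poly',q),('rect',r)):
    P=np.array([ray(s,*up(p),.04)[:2] for p in pp]);print(n,[np.round(up(p),1).tolist() for p in pp],P.round(4).tolist(),'c',P.mean(0).round(4))
    for i in range(len(P)):
        d=P[(i+1)%len(P)]-P[i];print(np.linalg.norm(d).round(4),np.degrees(np.arctan2(d[1],d[0])).round(2))
# stop: gray profile across
for v in(230,240,250,260,270,280,290):print(v,im[v,200:240,1].tolist())
```

```text
poly [[333.1, 202.9], [346.8, 262.4], [301.1, 273.1], [287.7, 213.8]] [[0.6685, -0.14], [0.5267, -0.1684], [0.5045, -0.0617], [0.6451, -0.0325]] c [ 0.5862 -0.1007]
0.1446 -168.67
0.109 101.72
0.1436 11.72
0.11 -77.74
rect [[286.6000061035156, 212.5], [334.0, 202.0], [347.70001220703125, 263.5], [300.29998779296875, 274.0]] [[0.6483, -0.03], [0.6708, -0.1423], [0.5242, -0.1704], [0.5023, -0.0598]] c [ 0.5864 -0.1006]
0.1146 -78.71
0.1493 -169.16
0.1128 101.17
0.149 11.54
230 [66, 137, 193, 203, 204, 204, 205, 206, 206, 206, 204, 205, 205, 195, 165, 130, 145, 183, 202, 199, 163, 134, 119, 85, 60, 58, 58, 55, 58, 53, 54, 57, 59, 60, 58, 55, 58, 58, 60, 57]
240 [54, 56, 74, 145, 198, 204, 204, 203, 201, 196, 191, 197, 201, 206, 206, 193, 147, 123, 149, 188, 205, 199, 164, 135, 120, 86, 57, 54, 56, 65, 70, 70, 67, 65, 60, 60, 56, 56, 54, 54]
250 [57, 55, 56, 56, 78, 144, 198, 204, 205, 206, 206, 207, 205, 205, 205, 206, 205, 193, 147, 124, 146, 185, 206, 200, 161, 133, 119, 85, 59, 58, 60, 60, 60, 57, 58, 61, 63, 59, 57, 64]
260 [58, 56, 55, 60, 63, 60, 79, 148, 200, 204, 206, 205, 195, 165, 153, 153, 151, 155, 160, 161, 148, 124, 144, 189, 208, 201, 159, 131, 121, 84, 59, 56, 57, 55, 55, 59, 59, 59, 63, 66]
270 [53, 59, 59, 59, 53, 56, 53, 58, 81, 148, 199, 205, 204, 205, 205, 206, 205, 203, 204, 205, 205, 193, 147, 124, 154, 195, 211, 204, 158, 130, 121, 85, 64, 63, 63, 62, 61, 63, 61, 62]
280 [62, 66, 74, 77, 75, 72, 69, 67, 65, 63, 86, 152, 198, 204, 205, 206, 207, 206, 204, 204, 205, 205, 205, 195, 148, 124, 155, 197, 212, 206, 159, 130, 119, 82, 60, 63, 71, 72, 74, 73]
290 [67, 64, 59, 59, 64, 70, 70, 66, 66, 66, 68, 65, 94, 153, 198, 205, 205, 206, 208, 207, 207, 207, 208, 207, 206, 196, 151, 125, 154, 199, 212, 206, 157, 130, 119, 93, 85, 88, 89, 84]
```

Run:
```python
from h import *
s=load('top0.png'); g=s['pixels'][:,:,1].astype(float)
A=[];B=[]
def cross(row,lo,hi,t):
    for u in range(hi,lo,-1):
        if row[u]<t<=row[u-1]: return u-1+(row[u-1]-t)/(row[u-1]-row[u])
for v in range(228,292,4):
    r=g[v]; c=int(220+(v-230)*.2)
    a=cross(r,c-2,c+4,168); b=cross(r,c-1,c+9,92)
    if a: A.append(ray(s,a,v,.045)[:2])
    if b: B.append(ray(s,b,v,0)[:2])
C=np.array([.5862,-.1007])
for P in(A,B):
    P=np.array(P);vx,vy,x0,y0=cv2.fitLine(P.astype(np.float32),cv2.DIST_L2,0,.01,.01).ravel()
    t=np.array([vx,vy])*np.sign(vx); n=np.array([-t[1],t[0]])
    print(len(P),t,np.degrees(np.arctan2(t[1],t[0])),'dist pack centre',n@(np.array([x0,y0])-C), 'mid',x0,y0)
# seams & notch on scan lines, end edges
for u in(295,300,305,310,327,332,337): print(u,g[205:275,u].astype(int).tolist())
print(proj(s,[.5862,-.1007,.04]))
```

```text
16 [0.98103106 0.19385049] 11.17758 dist pack centre 0.21786672631958617 mid 0.54363215 0.11296798
16 [0.9806961  0.19553807] 11.276157 dist pack centre 0.21788753846110964 mid 0.54891914 0.114043094
295 [71, 62, 59, 62, 60, 71, 120, 170, 187, 189, 189, 193, 193, 195, 196, 195, 194, 194, 192, 191, 191, 191, 191, 192, 190, 190, 182, 171, 180, 185, 187, 187, 186, 187, 185, 183, 181, 183, 179, 172, 153, 136, 129, 125, 115, 93, 73, 63, 55, 60, 54, 49, 46, 48, 48, 50, 51, 45, 48, 52, 49, 51, 52, 53, 54, 58, 58, 60, 53, 57]
300 [58, 58, 55, 54, 67, 120, 168, 187, 187, 185, 184, 184, 186, 188, 190, 189, 189, 189, 188, 188, 189, 190, 191, 193, 193, 184, 172, 184, 184, 184, 186, 185, 187, 188, 186, 186, 186, 186, 184, 185, 185, 186, 187, 185, 185, 183, 173, 162, 186, 193, 193, 195, 196, 197, 196, 196, 196, 194, 190, 186, 183, 184, 180, 169, 145, 136, 130, 114, 76, 57]
305 [67, 65, 62, 75, 129, 178, 190, 191, 190, 189, 188, 189, 189, 188, 187, 186, 186, 183, 182, 183, 181, 181, 183, 183, 175, 164, 179, 184, 183, 181, 180, 178, 179, 177, 178, 179, 182, 183, 185, 187, 187, 187, 187, 186, 184, 17
[... 865 characters left out ...]
183, 182, 181, 180, 179, 178, 179, 180, 180, 181, 172, 164, 179, 184, 184, 183, 182, 181, 179, 179, 179, 180, 183, 184, 186, 186, 188, 189, 189, 186, 186, 176, 163, 178, 185, 184, 183, 184, 182, 183, 181, 180, 180, 180, 181, 183, 184, 186, 188, 187, 186, 184, 175, 143, 99, 67, 56, 54, 57, 58, 59, 60]
337 [67, 65, 66, 68, 74, 74, 77, 75, 77, 77, 89, 110, 109, 110, 123, 157, 173, 162, 152, 171, 182, 183, 180, 175, 181, 184, 184, 184, 183, 184, 184, 183, 182, 179, 181, 181, 180, 180, 170, 156, 179, 185, 186, 186, 186, 188, 188, 187, 186, 185, 184, 184, 185, 184, 184, 185, 183, 184, 182, 171, 132, 93, 66, 61, 58, 59, 58, 61, 61, 66]
(np.float64(317.1438499129282), np.float64(237.82416515120934))
```

```bash
cat >> h.py <<'E'
from scipy.spatial.transform import Rotation as Ro
C=np.array([.5862,-.1007]); t=np.array([.9809,.1946]); n=np.array([-.1946,.9809])
def st():
    q=robot.sense(); w=q['tool_rot']; R=Ro.from_quat([w[1],w[2],w[3],w[0]]).as_matrix()
    return q,R
def need(goal):  # goal world TCP
    q,R=st(); p=q['position']
    z=R[:2,2]; a=np.arctan2(z[1],z[0]); b=np.arctan2(t[1],t[0])
    e=(b-a+np.pi/2)%np.pi-np.pi/2   # world yaw err; tool y down => turn=-e
    d=R.T@(np.array(goal)-p)
    rel=p[:2]-C
    print('pos',p.round(4),'along n',(rel@n).round(4),'along t',(rel@t).round(4),'yaw turn',round(-e,4),'tool d (now)',d.round(4),'y axis',R[:,1].round(3),'j6',q['joint_pos'][5].round(3))
    print('xaxis',R[:,0].round(3),'zaxis',R[:,2].round(3),'F',q['ft_force'].round(2),'grip',round(q['grip_width'],3),'clk',q['clock'])
    Rn=R@Ro.from_rotvec([0,-e,0]).as_matrix()
    print('tool d after turn',(Rn.T@(np.array(goal)-p)).round(4), 'x after',Rn[:,0].round(3))
E
python3 - <<'E'
from h import *
g=C-n*.095
need([*g,.26])
E
```

```text
pos [0.2316 0.5802 0.4037] along n 0.7369 along t -0.2153 yaw turn 0.9952 tool d (now) [ 0.6335  0.1446 -0.5804] y axis [-0.001 -0.002 -1.   ] j6 -0.126
xaxis [ 0.929 -0.371 -0.   ] zaxis [ 0.371  0.929 -0.002] F [-0.48  0.73  0.3 ] grip 0.994 clk 0.1
tool d after turn [0.8317 0.1446 0.2155] x after [ 0.195 -0.981  0.001]
```

Emit:
carry_out(
  rows=[
    {"turn": 0.17,"fingers": 1},
    {"turn": 0.17,"fingers": 1},
    {"turn": 0.17,"fingers": 1},
    {"turn": 0.17,"fingers": 1},
    {"turn": 0.17,"fingers": 1},
    {"turn": 0.14,"fingers": 1},
  ],
  squeeze=25,
)

```text
validation failed for argument at $.ro...
```

Emit:
carry_out(
  rows=[
    {"dx": 0.05,"dz": 0.013,"fingers": 1},
    {"dx": 0.05,"dz": 0.013},
    {"dx": 0.05,"dz": 0.013},
    {"dx": 0.05,"dz": 0.013},
    {"dx": 0.05,"dz": 0.013},
    {"dx": 0.05,"dz": 0.013},
    {"dx": 0.05,"dz": 0.013},
    {"dx": 0.05,"dz": 0.013},
    {"dx": 0.05,"dz": 0.013},
    {"dx": 0.05,"dz": 0.013},
  ],
)

```text
validation failed for argument at $.ro...
```

Run:
```python
from h import *
need([*(C-n*.095),.26])
```

```text
pos [0.2316 0.5802 0.4037] along n 0.7369 along t -0.2153 yaw turn 0.9952 tool d (now) [ 0.6335  0.1446 -0.5804] y axis [-0.001 -0.002 -1.   ] j6 -0.126
xaxis [ 0.929 -0.371 -0.   ] zaxis [ 0.371  0.929 -0.002] F [-0.48  0.73  0.3 ] grip 0.994 clk 0.1
tool d after turn [0.8317 0.1446 0.2155] x after [ 0.195 -0.981  0.001]
```

Rows were refused, most likely because they need every key. I'll give all five.

Emit:
carry_out(
  rows=[
    {"dx": 0,"dy": 0,"dz": 0,"turn": 0.17,"fingers": 1},
    {"dx": 0,"dy": 0,"dz": 0,"turn": 0.17,"fingers": 1},
    {"dx": 0,"dy": 0,"dz": 0,"turn": 0.17,"fingers": 1},
    {"dx": 0,"dy": 0,"dz": 0,"turn": 0.17,"fingers": 1},
    {"dx": 0,"dy": 0,"dz": 0,"turn": 0.17,"fingers": 1},
    {"dx": 0,"dy": 0,"dz": 0,"turn": 0.14,"fingers": 1},
  ],
  squeeze=25,
)

```text
clock: 0.85
position: [0.2311, 0.5794, 0.3995]
tool_rot: [-0.537, 0.544, -0.455, 0.457]
ft_force: [-0.3, -0.7, 0.3]
grip_width: 0.003
```

Emit:
carry_out(
  rows=[
    {"dx": 0.05,"dy": 0,"dz": 0.013,"turn": 0.09,"fingers": 1},
    {"dx": 0.05,"dy": 0,"dz": 0.013,"turn": 0.09,"fingers": 1},
    {"dx": 0.05,"dy": 0,"dz": 0.013,"turn": 0,"fingers": 1},
    {"dx": 0.05,"dy": 0,"dz": 0.013,"turn": 0,"fingers": 1},
    {"dx": 0.05,"dy": 0,"dz": 0.013,"turn": 0,"fingers": 1},
    {"dx": 0.05,"dy": 0,"dz": 0.013,"turn": 0,"fingers": 1},
    {"dx": 0.05,"dy": 0,"dz": 0.013,"turn": 0,"fingers": 1},
    {"dx": 0.05,"dy": 0,"dz": 0.013,"turn": 0,"fingers": 1},
  ],
)

```text
clock: 1.85
position: [0.3426, 0.1727, 0.3986]
tool_rot: [-0.492, 0.502, -0.501, 0.504]
ft_force: [0.6, 1.3, -0.3]
grip_width: 0.005
```

Run:
```python
from h import *
need([*(C-n*.095),.26])
```

```text
pos [0.3426 0.1727 0.3986] along n 0.3156 along t -0.1858 yaw turn -0.2074 tool d (now) [0.3618 0.1413 0.2672] y axis [-0.007 -0.012 -1.   ] j6 0.278
xaxis [-0.012 -1.     0.012] zaxis [ 1.    -0.012 -0.007] F [ 0.6   1.35 -0.31] grip 0.005 clk 1.85
tool d after turn [0.4091 0.1413 0.187 ] x after [ 0.195 -0.981  0.011]
```

Emit:
carry_out(
  rows=[
    {"dx": 0,"dy": 0,"dz": 0,"turn": -0.11,"fingers": 1},
    {"dx": 0,"dy": 0,"dz": 0,"turn": -0.1,"fingers": 1},
    {"dx": 0.05,"dy": 0,"dz": 0.023,"turn": 0,"fingers": 1},
    {"dx": 0.05,"dy": 0,"dz": 0.023,"turn": 0,"fingers": 1},
    {"dx": 0.05,"dy": 0,"dz": 0.023,"turn": 0,"fingers": 1},
    {"dx": 0.05,"dy": 0,"dz": 0.023,"turn": 0,"fingers": 1},
    {"dx": 0.05,"dy": 0,"dz": 0.023,"turn": 0,"fingers": 1},
    {"dx": 0.05,"dy": 0,"dz": 0.023,"turn": 0,"fingers": 1},
    {"dx": 0.05,"dy": 0,"dz": 0.023,"turn": 0,"fingers": 1},
    {"dx": 0.05,"dy": 0,"dz": 0.023,"turn": 0,"fingers": 1},
  ],
)

```text
clock: 3.1
position: [0.6078, -0.1955, 0.398]
tool_rot: [-0.544, 0.552, -0.447, 0.447]
ft_force: [0.6, 1.0, 0.3]
grip_width: 0.0
```

Run:
```python
from h import *
need([*(C-n*.095),.26])
```

```text
pos [ 0.6078 -0.1955  0.398 ] along n -0.0972 along t 0.0028 yaw turn 0.0074 tool d (now) [-0.0033  0.138  -0.0014] y axis [-0.008 -0.009 -1.   ] j6 -0.633
xaxis [ 0.202 -0.979  0.008] zaxis [ 0.979  0.202 -0.01 ] F [0.58 0.97 0.35] grip 0.0 clk 3.1
tool d after turn [-0.0033  0.138  -0.0015] x after [ 0.195 -0.981  0.008]
```

Emit:
carry_out(
  rows=[
    {"dx": -0.002,"dy": 0.05,"dz": -0.002,"turn": 0.007,"fingers": 1},
    {"dx": 0,"dy": 0.05,"dz": 0,"turn": 0,"fingers": 1},
    {"dx": 0,"dy": 0.05,"dz": 0,"turn": 0,"fingers": 1},
    {"dx": 0,"dy": 0.025,"dz": 0,"turn": 0,"fingers": 1},
    {"dx": 0,"dy": 0,"dz": 0,"turn": 0,"fingers": 1},
  ],
)

```text
clock: 3.72
position: [0.6052, -0.2007, 0.2158]
tool_rot: [-0.541, 0.55, -0.451, 0.45]
ft_force: [0.4, 0.3, 0.2]
grip_width: 0.002
```

Run:
```python
from h import *
need([*(C-n*.085),.186])
s=snap('scene','s1.png');a=cv2.imread('pics/s1.png')[150:330,220:460]; cv2.imwrite('pics/s1c.png',cv2.resize(a,None,fx=3.3,fy=3.3))
s=snap('top','t1.png');
```

```text
pos [ 0.6052 -0.2007  0.2158] along n -0.1018 along t -0.0008 yaw turn -0.0052 tool d (now) [-0.017   0.0296  0.001 ] y axis [-0.009 -0.009 -1.   ] j6 -0.625
xaxis [ 0.19  -0.982  0.007] zaxis [ 0.982  0.189 -0.011] F [0.39 0.32 0.17] grip 0.002 clk 3.725
tool d after turn [-0.017   0.0296  0.0011] x after [ 0.195 -0.981  0.007]
```

View pics/s1c.png

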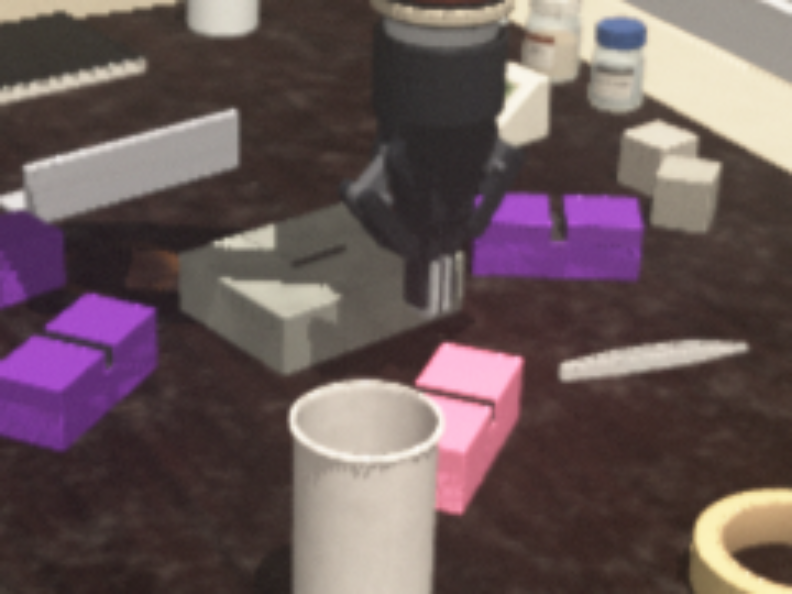

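View pics/t1.png

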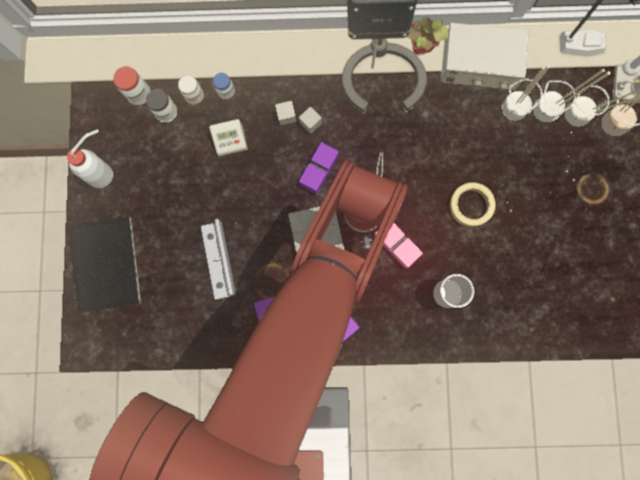

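The crop shows the closed fingers just behind the middle beam's rear end, at crop (435,285), clear of the pink block. I'll lower, then push.

Emit:
carry_out(
  rows=[
    {"dx": 0,"dy": 0.02,"dz": 0.0025,"turn": -0.005,"fingers": 1},
    {"dx": 0,"dy": 0.01,"dz": 0,"turn": 0,"fingers": 1},
    {"dx": -0.01,"dy": 0,"dz": 0,"turn": 0,"fingers": 1},
    {"dx": -0.01,"dy": 0,"dz": 0,"turn": 0,"fingers": 1},
    {"dx": -0.005,"dy": 0,"dz": 0,"turn": 0,"fingers": 1},
    {"dx": 0,"dy": 0,"dz": 0,"turn": 0,"fingers": 1},
  ],
)

```text
clock: 4.58
position: [0.6059, -0.1748, 0.1916]
tool_rot: [-0.543, 0.55, -0.444, 0.452]
ft_force: [-0.1, -0.9, -0.3]
grip_width: -0.0
```

Run:
```python
from h import *
need([*(C-n*.0),.186])
s=snap('scene','s2.png');a=cv2.imread('pics/s2.png')[150:330,220:460]; cv2.imwrite('pics/s2c.png',cv2.resize(a,None,fx=3.3,fy=3.3))
```

```text
pos [ 0.6059 -0.1748  0.1916] along n -0.0765 along t 0.0049 yaw turn 0.0012 tool d (now) [-0.0766  0.0045 -0.0048] y axis [ 0.003 -0.015 -1.   ] j6 -0.592
xaxis [ 0.196 -0.981  0.015] zaxis [ 0.981  0.196 -0.   ] F [-0.08 -0.91 -0.3 ] grip -0.0 clk 4.575
tool d after turn [-0.0766  0.0045 -0.0049] x after [ 0.195 -0.981  0.015]
```

View pics/s2c.png

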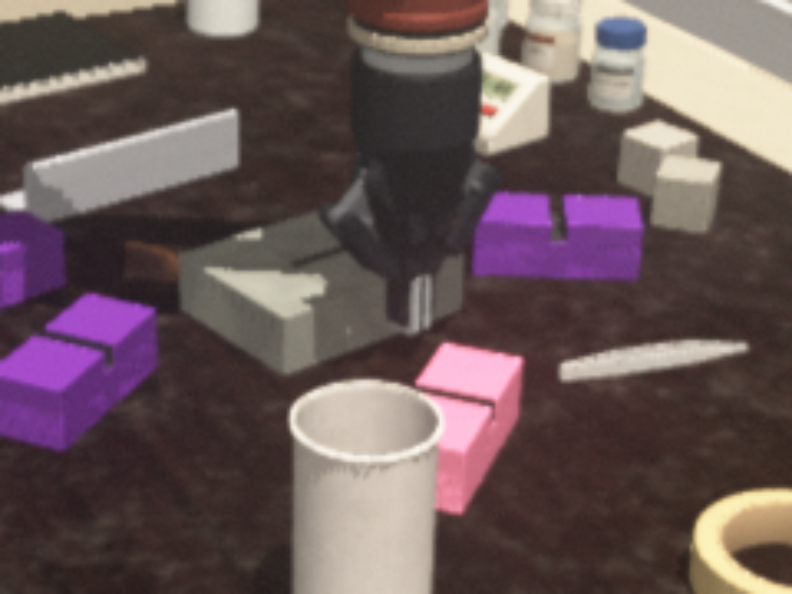

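Emit:
carry_out(
  rows=[
    {"dx": 0,"dy": 0.003,"dz": -0.005,"turn": 0,"fingers": 1},
    {"dx": -0.005,"dy": 0,"dz": 0,"turn": 0,"fingers": 1},
    {"dx": 0,"dy": 0,"dz": 0,"turn": 0,"fingers": 1},
  ],
)

```text
clock: 5.0
position: [0.5997, -0.1715, 0.1887]
tool_rot: [-0.543, 0.55, -0.444, 0.453]
ft_force: [1.0, 0.3, 1.1]
grip_width: 0.002
```

Run:
```python
from h import *
need([*(C-n*.0),.186])
q,R=st(); tip=q['position']+R[:,1]*.173; s=snap('scene','s3.png')
print('tip',tip, proj(s,tip))
for a in(-.024,0,.024):print(proj(s,[*(C-n*.055+a*t),.04]),proj(s,[*(C-n*.055+a*t),.0]))
a=cv2.imread('pics/s3.png')[200:270,300:390]; cv2.imwrite('pics/s3c.png',cv2.resize(a,None,fx=8,fy=8,interpolation=cv2.INTER_CUBIC))
```

```text
pos [ 0.5997 -0.1715  0.1887] along n -0.072 along t -0.0005 yaw turn 0.0003 tool d (now) [-0.0721  0.0016  0.0006] y axis [ 0.003 -0.015 -1.   ] j6 -0.59
xaxis [ 0.195 -0.981  0.015] zaxis [0.981 0.195 0.   ] F [1.02 0.34 1.14] grip 0.002 clk 5.0
tool d after turn [-0.0721  0.0016  0.0005] x after [ 0.195 -0.981  0.015]
tip [ 0.60028362 -0.17406113  0.01569185] (np.float64(339.5632534903558), np.float64(250.28113484778405))
(np.float64(324.5738285510235), np.float64(239.1934963732785)) (np.float64(324.19099408791976), np.float64(256.7675441287683))
(np.float64(333.76322007037834), np.float64(235.94851381175508)) (np.float64(333.24239070567603), np.float64(253.3748776158654))
(np.float64(342.744734330005), np.float64(232.7769374253124)) (np.float64(342.0921672333853), np.float64(250.05778283589143))
```

View pics/s3c.png

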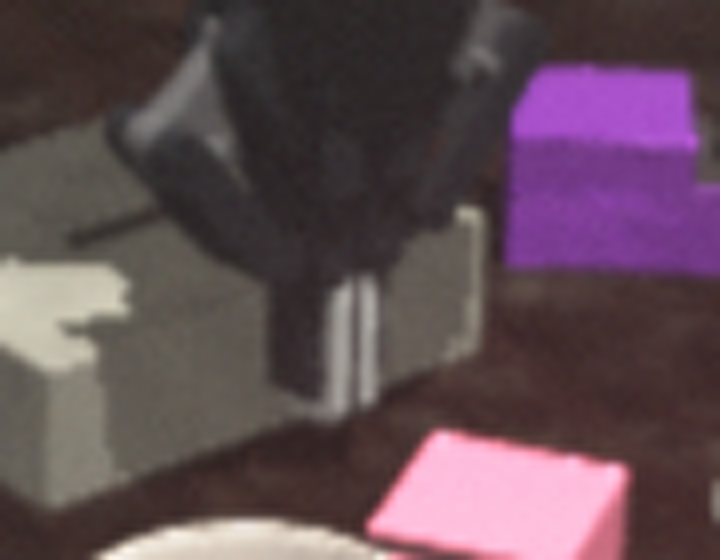

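Emit:
carry_out(
  rows=[
    {"dx": -0.008,"dy": 0,"dz": 0,"turn": 0,"fingers": 1},
    {"dx": -0.01,"dy": 0,"dz": 0,"turn": 0,"fingers": 1},
    {"dx": -0.01,"dy": 0,"dz": 0,"turn": 0,"fingers": 1},
    {"dx": 0,"dy": 0,"dz": 0,"turn": 0,"fingers": 1},
  ],
)

```text
clock: 5.55
position: [0.5943, -0.1429, 0.1887]
tool_rot: [-0.543, 0.55, -0.444, 0.454]
ft_force: [-0.3, -1.1, 0.3]
grip_width: 0.001
```

Run:
```python
from h import *
need([*(C-n*.0),.186])
s=snap('scene','s4.png')
a=cv2.imread('pics/s4.png')[190:290,240:400]; cv2.imwrite('pics/s4c.png',cv2.resize(a,None,fx=5,fy=5,interpolation=cv2.INTER_CUBIC))
```

```text
pos [ 0.5943 -0.1429  0.1887] along n -0.043 along t -0.0003 yaw turn 0.0002 tool d (now) [-0.043   0.002   0.0003] y axis [ 0.005 -0.017 -1.   ] j6 -0.548
xaxis [ 0.195 -0.981  0.017] zaxis [0.981 0.195 0.002] F [-0.28 -1.06  0.26] grip 0.001 clk 5.55
tool d after turn [-0.043   0.002   0.0003] x after [ 0.195 -0.981  0.017]
```

View pics/s4c.png

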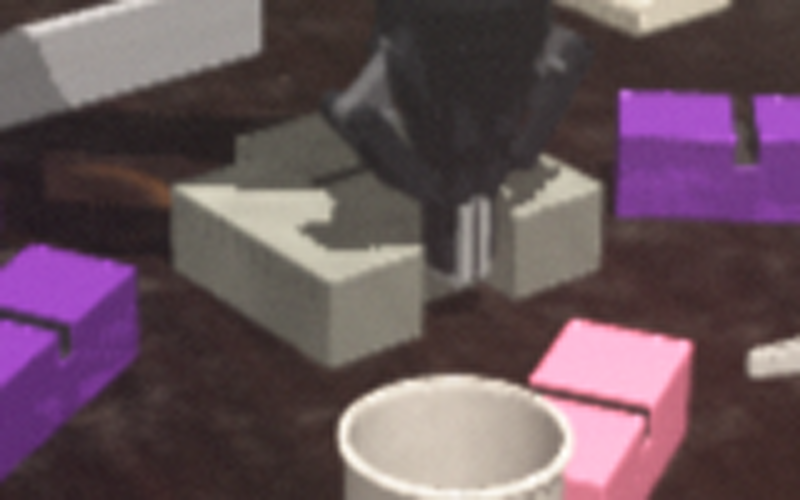

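The picture shows the middle beam sliding forward, with the slot open at (420–515, 280) in the crop and the neighbours still in place. I'll push 40 mm more.

Emit:
carry_out(
  rows=[
    {"dx": -0.01,"dy": 0,"dz": 0,"turn": 0,"fingers": 1},
    {"dx": -0.01,"dy": 0,"dz": 0,"turn": 0,"fingers": 1},
    {"dx": -0.01,"dy": 0,"dz": 0,"turn": 0,"fingers": 1},
    {"dx": -0.01,"dy": 0,"dz": 0,"turn": 0,"fingers": 1},
    {"dx": 0,"dy": 0,"dz": 0,"turn": 0,"fingers": 1},
  ],
)

```text
clock: 6.22
position: [0.5863, -0.1021, 0.1887]
tool_rot: [-0.543, 0.55, -0.443, 0.455]
ft_force: [0.2, 0.1, 0.7]
grip_width: -0.001
```

Run:
```python
from h import *
need([*(C-n*.0),.186])
s=snap('scene','s5.png')
a=cv2.imread('pics/s5.png')[190:290,240:400]; cv2.imwrite('pics/s5c.png',cv2.resize(a,None,fx=5,fy=5,interpolation=cv2.INTER_CUBIC))
```

```text
pos [ 0.5863 -0.1021  0.1887] along n -0.0014 along t -0.0002 yaw turn 0.0 tool d (now) [-0.0014  0.0027  0.0002] y axis [ 0.006 -0.019 -1.   ] j6 -0.486
xaxis [ 0.195 -0.981  0.019] zaxis [0.981 0.195 0.002] F [0.22 0.12 0.7 ] grip -0.001 clk 6.225
tool d after turn [-0.0014  0.0027  0.0002] x after [ 0.195 -0.981  0.019]
```

View pics/s5c.png

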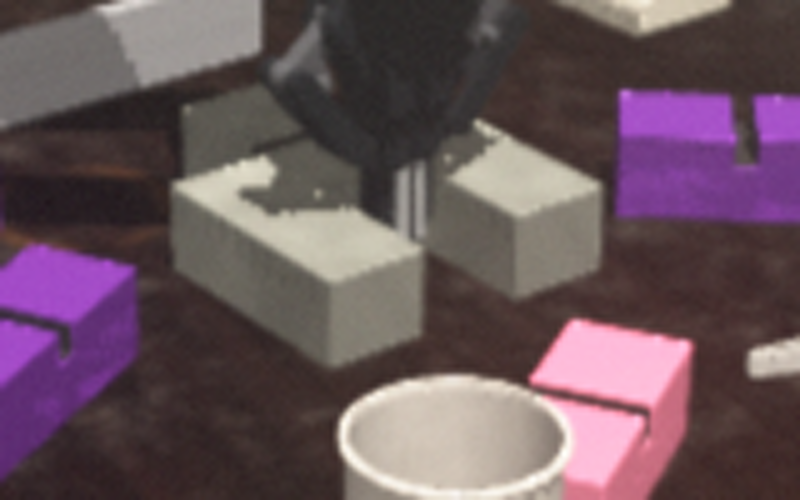

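Neighbours are still in place, and the middle beam is about 61 mm out. I'll back off, rise, move ahead and open the fingers above the protruding part.

Emit:
carry_out(
  rows=[
    {"dx": 0.008,"dy": 0,"dz": 0,"turn": 0,"fingers": 1},
    {"dx": 0,"dy": -0.05,"dz": 0,"turn": 0,"fingers": 1},
    {"dx": 0,"dy": -0.05,"dz": 0,"turn": 0,"fingers": 1},
    {"dx": -0.04,"dy": 0,"dz": 0,"turn": 0,"fingers": 0},
    {"dx": -0.04,"dy": 0,"dz": 0,"turn": 0,"fingers": 0},
    {"dx": -0.015,"dy": 0,"dz": 0,"turn": 0,"fingers": 0},
    {"dx": 0,"dy": 0,"dz": 0,"turn": 0,"fingers": 0},
  ],
)

```text
clock: 7.15
position: [0.5686, -0.0153, 0.2884]
tool_rot: [-0.542, 0.549, -0.446, 0.453]
ft_force: [-0.1, -0.7, 0.3]
grip_width: 0.845
```

Run:
```python
from h import *
need([*(C+n*.0),.186])
q,R=st();tip=q['position']+R[:,1]*.16;print('tip n,t',(tip[:2]-C)@n,(tip[:2]-C)@t)
s=snap('scene','s6.png')
a=cv2.imread('pics/s6.png')[150:290,200:400]; cv2.imwrite('pics/s6c.png',cv2.resize(a,None,fx=4,fy=4,interpolation=cv2.INTER_CUBIC))
s=snap('top','t6.png')
```

```text
pos [ 0.5686 -0.0153  0.2884] along n 0.0872 along t -0.0006 yaw turn -0.0032 tool d (now) [0.0858 0.1036 0.001 ] y axis [ 0.002 -0.013 -1.   ] j6 -0.349
xaxis [ 0.191 -0.981  0.013] zaxis [ 0.982  0.191 -0.001] F [-0.07 -0.73  0.29] grip 0.845 clk 7.15
tool d after turn [0.0858 0.1036 0.0007] x after [ 0.195 -0.981  0.013]
tip n,t 0.0850720834701248 -0.0007795282217808591
```

View pics/s6c.png

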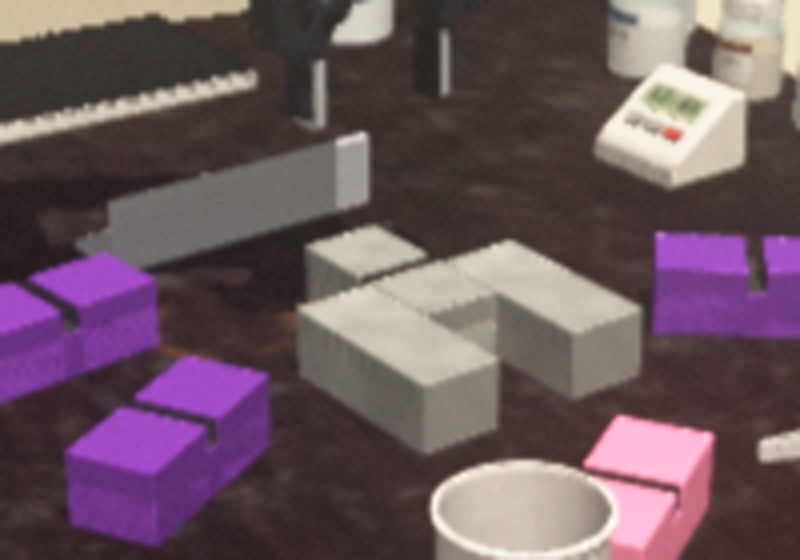

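View pics/t6.png

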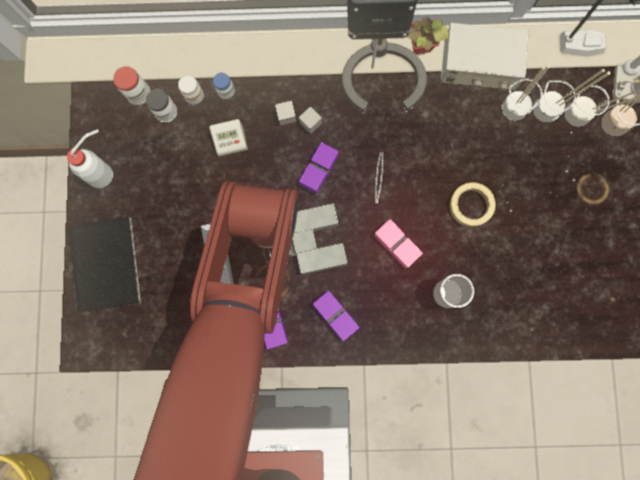

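The picture shows the notch level with the plain beams' front ends, at crop (390,265), so the beam has moved about 60 mm squarely. I'll descend around the protruding part and grip it.

Emit:
carry_out(
  rows=[
    {"dx": -0.004,"dy": 0.03,"dz": 0.001,"turn": -0.003,"fingers": 0},
    {"dx": 0,"dy": 0.03,"dz": 0,"turn": 0,"fingers": 0},
    {"dx": 0,"dy": 0.03,"dz": 0,"turn": 0,"fingers": 0},
    {"dx": 0,"dy": 0.012,"dz": 0,"turn": 0,"fingers": 0},
    {"dx": 0,"dy": 0,"dz": 0,"turn": 0,"fingers": 0},
  ],
)

```text
clock: 7.88
position: [0.5714, -0.0197, 0.1841]
tool_rot: [-0.541, 0.548, -0.446, 0.455]
ft_force: [0.3, 0.0, 1.0]
grip_width: 0.998
```

Run:
```python
from h import *
need([*(C+n*.088),.186])
q,R=st();tip=q['position']+R[:,1]*.16;print('tip n,t',(tip[:2]-C)@n,(tip[:2]-C)@t)
s=snap('scene','s7.png')
a=cv2.imread('pics/s7.png')[150:290,200:400]; cv2.imwrite('pics/s7c.png',cv2.resize(a,None,fx=4,fy=4,interpolation=cv2.INTER_CUBIC))
```

```text
pos [ 0.5714 -0.0197  0.1841] along n 0.0823 along t 0.0013 yaw turn -0.0075 tool d (now) [-0.0056 -0.002  -0.0013] y axis [ 0.004 -0.015 -1.   ] j6 -0.347
xaxis [ 0.187 -0.982  0.016] zaxis [0.982 0.187 0.001] F [0.32 0.   1.  ] grip 0.998 clk 7.875
tool d after turn [-0.0056 -0.002  -0.0013] x after [ 0.195 -0.981  0.016]
tip n,t 0.0798096311611997 0.0014135038454775508
```

View pics/s7c.png

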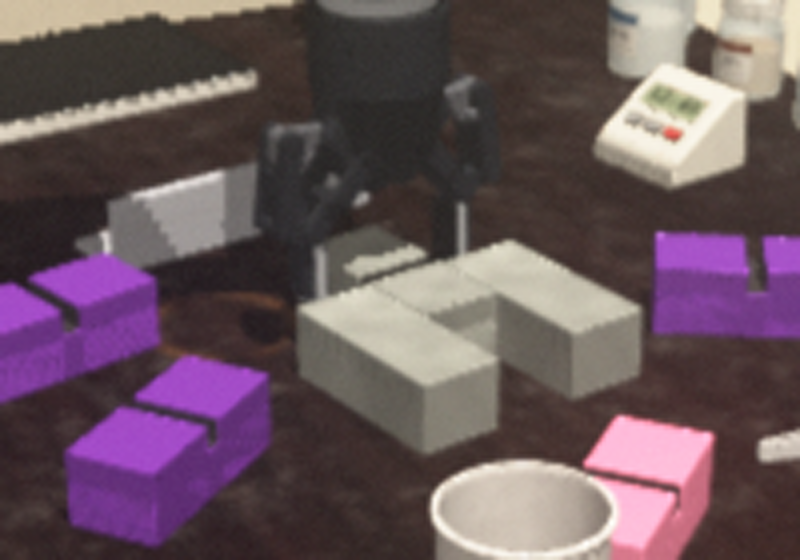

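Emit:
carry_out(
  rows=[
    {"dx": -0.004,"dy": 0,"dz": -0.0014,"turn": -0.007,"fingers": 0.2},
    {"dx": 0,"dy": 0,"dz": 0,"turn": 0,"fingers": 0.3},
    {"dx": 0,"dy": 0,"dz": 0,"turn": 0,"fingers": 0.5},
    {"dx": 0,"dy": 0,"dz": 0,"turn": 0,"fingers": 0.6},
    {"dx": 0,"dy": 0,"dz": 0,"turn": 0,"fingers": 0.6},
  ],
  squeeze=25,
)

```text
clock: 8.55
position: [0.5701, -0.016, 0.1878]
tool_rot: [-0.544, 0.549, -0.443, 0.454]
ft_force: [1.2, -0.2, -0.7]
grip_width: 0.559
```

Run:
```python
from h import *
need([*(C+n*.088),.186])
print(robot.sense()['ft_torque'])
s=snap('scene','s8.png')
a=cv2.imread('pics/s8.png')[150:290,200:400]; cv2.imwrite('pics/s8c.png',cv2.resize(a,None,fx=4,fy=4,interpolation=cv2.INTER_CUBIC))
```

```text
pos [ 0.5701 -0.016   0.1878] along n 0.0862 along t 0.0007 yaw turn 0.0002 tool d (now) [-0.0019  0.0018 -0.0007] y axis [ 0.007 -0.017 -1.   ] j6 -0.348
xaxis [ 0.195 -0.981  0.018] zaxis [0.981 0.195 0.004] F [ 1.16 -0.17 -0.66] grip 0.559 clk 8.55
tool d after turn [-0.0019  0.0018 -0.0007] x after [ 0.194 -0.981  0.018]
[-0.06421083  0.09002427 -0.02122954]
```

View pics/s8c.png

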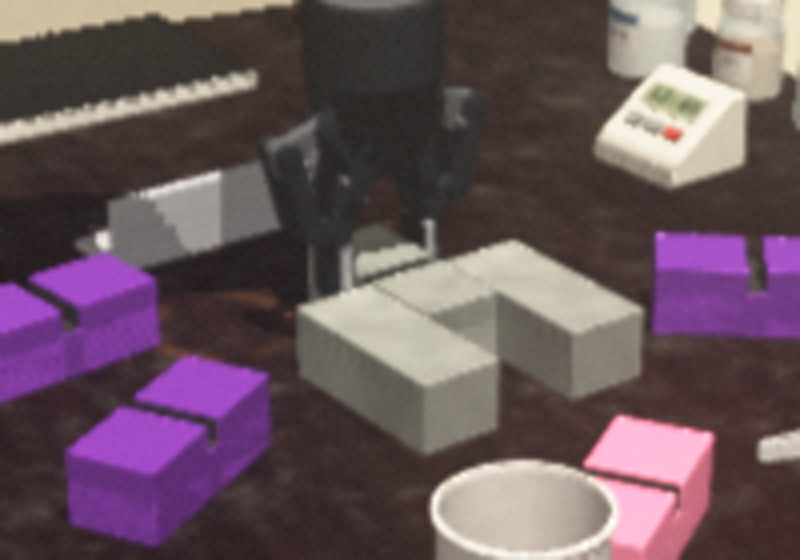

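The opening is 47.5 mm, so the beam is gripped. I'll draw it along and check as I go.

Emit:
carry_out(
  rows=[
    {"dx": -0.01,"dy": 0,"dz": 0,"turn": 0,"fingers": 0.6},
    {"dx": -0.01,"dy": 0,"dz": 0,"turn": 0,"fingers": 0.6},
    {"dx": -0.01,"dy": 0,"dz": 0,"turn": 0,"fingers": 0.6},
    {"dx": 0,"dy": 0,"dz": 0,"turn": 0,"fingers": 0.6},
  ],
)

```text
clock: 9.1
position: [0.5644, 0.0151, 0.1878]
tool_rot: [-0.544, 0.549, -0.442, 0.455]
ft_force: [-0.0, 0.1, -1.4]
grip_width: 0.556
```

Run:
```python
from h import *
need([*(C+n*.088),.186])
s=snap('scene','s9.png')
a=cv2.imread('pics/s9.png')[150:290,200:400]; cv2.imwrite('pics/s9c.png',cv2.resize(a,None,fx=4,fy=4,interpolation=cv2.INTER_CUBIC))
```

```text
pos [0.5644 0.0151 0.1878] along n 0.1178 along t 0.0011 yaw turn 0.0005 tool d (now) [ 0.0298  0.0024 -0.0011] y axis [ 0.009 -0.018 -1.   ] j6 -0.293
xaxis [ 0.195 -0.981  0.019] zaxis [0.981 0.195 0.005] F [-0.02  0.12 -1.37] grip 0.556 clk 9.1
tool d after turn [ 0.0298  0.0024 -0.0011] x after [ 0.194 -0.981  0.019]
```

View pics/s9c.png

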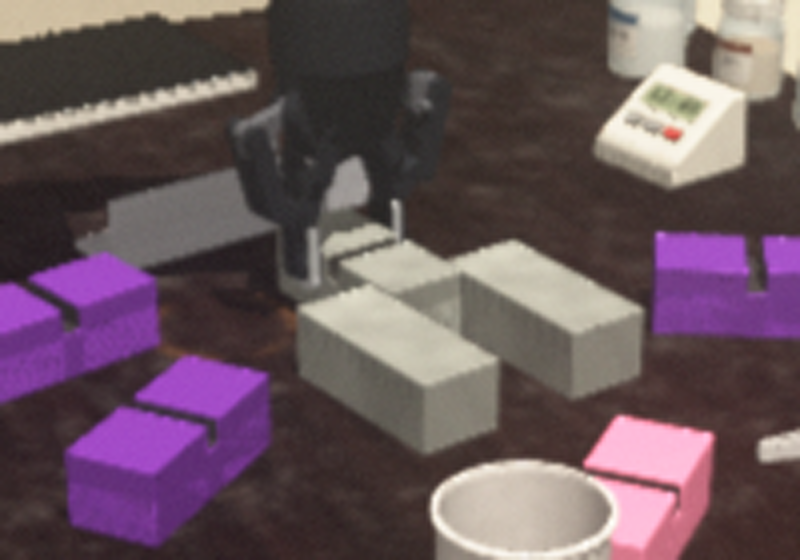

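Emit:
carry_out(
  rows=[
    {"dx": -0.01,"dy": 0,"dz": 0,"turn": 0,"fingers": 0.6},
    {"dx": -0.01,"dy": 0,"dz": 0,"turn": 0,"fingers": 0.6},
    {"dx": -0.01,"dy": 0,"dz": 0,"turn": 0,"fingers": 0.6},
    {"dx": -0.01,"dy": 0,"dz": 0,"turn": 0,"fingers": 0.6},
    {"dx": -0.01,"dy": 0,"dz": 0,"turn": 0,"fingers": 0.6},
    {"dx": -0.008,"dy": 0,"dz": 0,"turn": 0,"fingers": 0.6},
    {"dx": 0,"dy": 0,"dz": 0,"turn": 0,"fingers": 0.6},
  ],
)

```text
clock: 10.02
position: [0.5534, 0.0755, 0.1879]
tool_rot: [-0.544, 0.549, -0.441, 0.456]
ft_force: [-0.2, -1.8, 1.0]
grip_width: 0.56
```

Run:
```python
from h import *
need([*(C+n*.088),.186])
s=snap('scene','s10.png')
a=cv2.imread('pics/s10.png')[150:290,200:400]; cv2.imwrite('pics/s10c.png',cv2.resize(a,None,fx=4,fy=4,interpolation=cv2.INTER_CUBIC))
```

```text
pos [0.5534 0.0755 0.1879] along n 0.1792 along t 0.0021 yaw turn 0.001 tool d (now) [ 0.0912  0.0037 -0.0022] y axis [ 0.012 -0.019 -1.   ] j6 -0.184
xaxis [ 0.195 -0.981  0.021] zaxis [0.981 0.196 0.008] F [-0.18 -1.77  1.02] grip 0.56 clk 10.025
tool d after turn [ 0.0912  0.0037 -0.0021] x after [ 0.194 -0.981  0.021]
```

View pics/s10c.png

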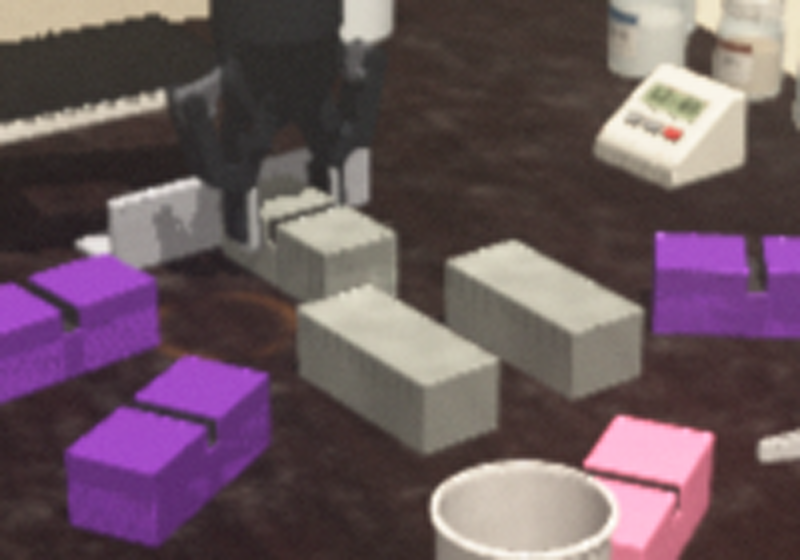

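Nearly there, with about 10 mm left by reckoning. I'll take small steps and watch the force.

Emit:
carry_out(
  rows=[
    {"dx": -0.004,"dy": 0,"dz": 0,"turn": 0,"fingers": 0.6},
    {"dx": -0.002,"dy": 0,"dz": 0,"turn": 0,"fingers": 0.6},
  ],
)

```text
clock: 10.32
position: [0.5524, 0.0809, 0.1879]
tool_rot: [-0.544, 0.549, -0.441, 0.456]
ft_force: [0.1, -4.7, 0.6]
grip_width: 0.556
```

Emit:
carry_out(
  rows=[
    {"dx": -0.002,"dy": 0,"dz": 0,"turn": 0,"fingers": 0.6},
  ],
)

```text
clock: 10.45
position: [0.5521, 0.0827, 0.1879]
tool_rot: [-0.544, 0.549, -0.441, 0.456]
ft_force: [1.8, -6.0, 0.9]
grip_width: 0.561
```

Emit:
carry_out(
  rows=[
    {"dx": -0.002,"dy": 0,"dz": 0,"turn": 0,"fingers": 0.6},
  ],
)

```text
clock: 10.58
position: [0.5519, 0.0841, 0.1879]
tool_rot: [-0.544, 0.549, -0.44, 0.457]
ft_force: [1.7, -11.6, 0.1]
grip_width: 0.559
```

Emit:
carry_out(
  rows=[
    {"dx": -0.002,"dy": 0,"dz": 0,"turn": 0,"fingers": 0.6},
  ],
)

```text
clock: 10.7
position: [0.5519, 0.0851, 0.1879]
tool_rot: [-0.543, 0.55, -0.439, 0.458]
ft_force: [3.5, -14.1, -1.0]
grip_width: 0.557
```

Emit:
carry_out(
  rows=[
    {"dx": -0.002,"dy": 0,"dz": 0,"turn": 0,"fingers": 0.6},
  ],
)

```text
clock: 10.82
position: [0.5518, 0.0856, 0.1878]
tool_rot: [-0.543, 0.55, -0.439, 0.459]
ft_force: [1.8, -13.4, 1.1]
grip_width: 0.555
```

Run:
```python
from h import *
need([*(C+n*.088),.186])
s=snap('scene','s11.png')
a=cv2.imread('pics/s11.png')[160:260,210:340]; cv2.imwrite('pics/s11c.png',cv2.resize(a,None,fx=5.5,fy=5.5,interpolation=cv2.INTER_CUBIC))
```

```text
pos [0.5518 0.0856 0.1878] along n 0.1894 along t 0.0025 yaw turn 0.0004 tool d (now) [ 0.1013  0.0047 -0.0026] y axis [ 0.015 -0.026 -1.   ] j6 -0.157
xaxis [ 0.195 -0.98   0.029] zaxis [0.981 0.195 0.009] F [  1.79 -13.43   1.08] grip 0.555 clk 10.825
tool d after turn [ 0.1013  0.0047 -0.0025] x after [ 0.194 -0.981  0.029]
```

View pics/s11c.png

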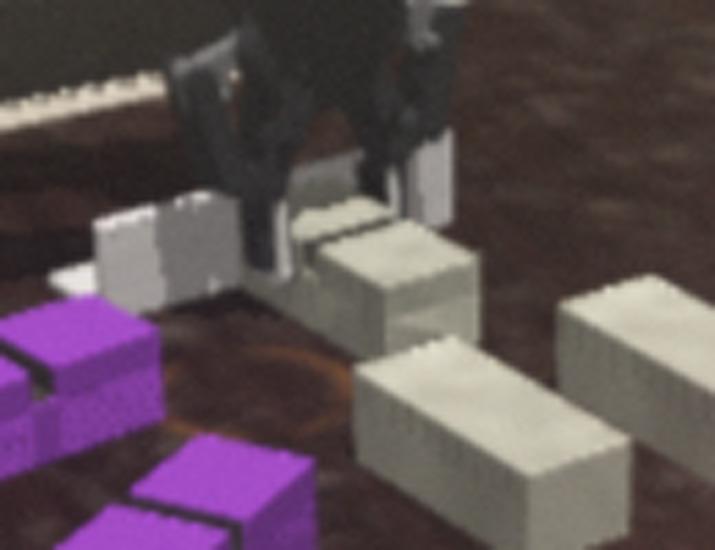

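Force has levelled at about 14 N while the tool stalls, so the beam is against the stop. I'll release, rise and move away to check.

Emit:
carry_out(
  rows=[
    {"dx": 0,"dy": 0,"dz": 0,"turn": 0,"fingers": 0.3},
    {"dx": 0,"dy": 0,"dz": 0,"turn": 0,"fingers": 0.1},
    {"dx": 0,"dy": -0.03,"dz": 0,"turn": 0,"fingers": 0.1},
    {"dx": 0,"dy": -0.05,"dz": 0,"turn": 0,"fingers": 0.1},
    {"dx": 0,"dy": -0.05,"dz": 0,"turn": 0,"fingers": 0.1},
    {"dx": 0,"dy": -0.05,"dz": 0,"turn": 0,"fingers": 0.1},
    {"dx": -0.05,"dy": -0.02,"dz": 0,"turn": 0,"fingers": 0.1},
    {"dx": -0.05,"dy": 0,"dz": -0.01,"turn": 0,"fingers": 0.1},
    {"dx": -0.05,"dy": 0,"dz": -0.01,"turn": 0,"fingers": 0.1},
    {"dx": -0.05,"dy": 0,"dz": -0.01,"turn": 0,"fingers": 0.1},
  ],
)

```text
clock: 12.12
position: [0.4777, 0.2879, 0.3884]
tool_rot: [-0.543, 0.547, -0.444, 0.456]
ft_force: [-0.2, 0.6, 0.1]
grip_width: 0.902
```

Emit:
carry_out(
  rows=[
    {"dx": -0.05,"dy": 0,"dz": -0.02,"turn": 0,"fingers": 0.1},
    {"dx": -0.05,"dy": 0,"dz": -0.02,"turn": 0,"fingers": 0.1},
    {"dx": -0.05,"dy": 0,"dz": -0.02,"turn": 0,"fingers": 0.1},
    {"dx": -0.05,"dy": 0,"dz": -0.02,"turn": 0,"fingers": 0.1},
    {"dx": -0.05,"dy": 0,"dz": -0.02,"turn": 0,"fingers": 0.1},
    {"dx": 0,"dy": 0,"dz": 0,"turn": 0,"fingers": 0.1},
  ],
)

```text
clock: 12.88
position: [0.3203, 0.526, 0.3827]
tool_rot: [-0.545, 0.549, -0.445, 0.451]
ft_force: [0.5, -0.7, -0.2]
grip_width: 0.894
```

Run:
```python
from h import *
print(robot.sense()['position'],robot.sense()['clock'])
s=snap('scene','s12.png');s=snap('top','t12.png')
a=cv2.imread('pics/t12.png')[190:310,190:360]; cv2.imwrite('pics/t12c.png',cv2.resize(a,None,fx=4.6,fy=4.6,interpolation=cv2.INTER_CUBIC))
```

```text
[0.32034028 0.52599121 0.38268238] 12.875
```

View pics/t12.png

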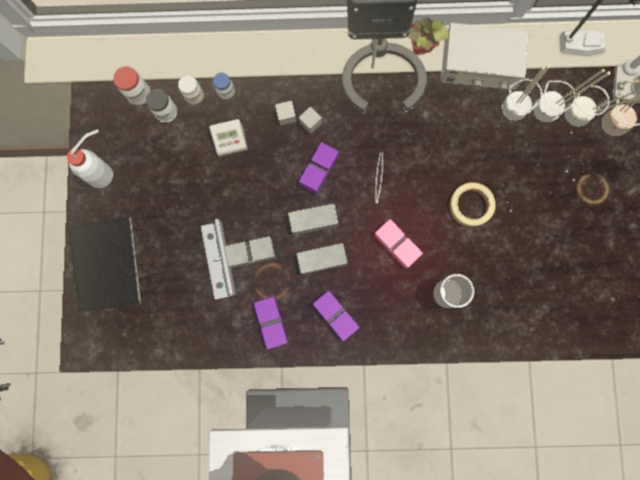

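View pics/t12c.png

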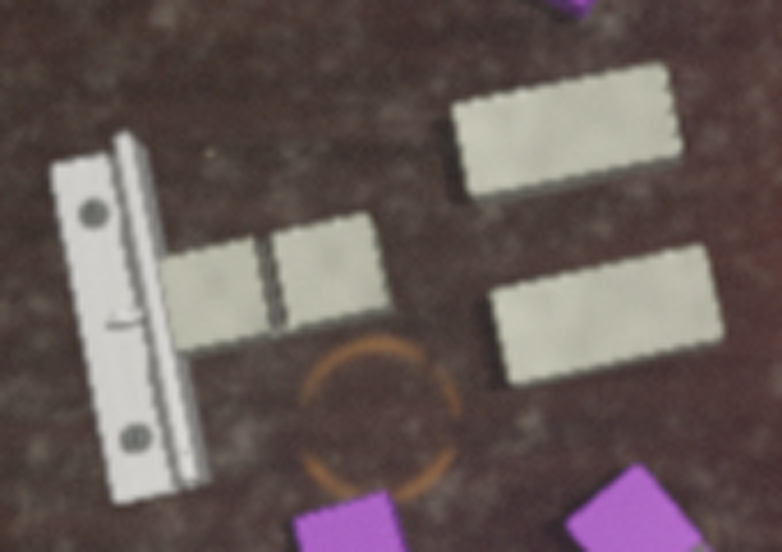

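View pics/s12.png

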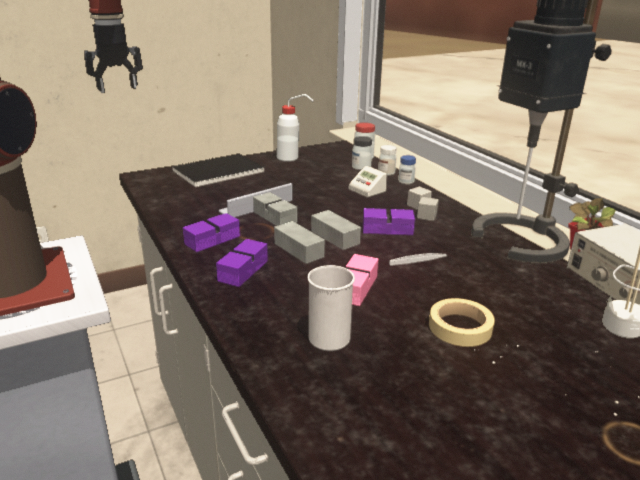

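The top crop shows the notched beam squarely at the stop, with the notch at (270,280), and the plain beams where they lay. I'll measure it in numbers.

Run:
```python
from h import *
s=load('top12.png') if 0 else load('t12.png'); s0=load('top0.png'); k=8
def corners(u0,v0,u1,v1,th=125):
    roi=cv2.resize(s['pixels'][v0:v1,u0:u1],None,fx=k,fy=k,interpolation=cv2.INTER_CUBIC)
    m=(roi[:,:,1]>th).astype(np.uint8)*255
    cs,_=cv2.findContours(m,cv2.RETR_EXTERNAL,cv2.CHAIN_APPROX_NONE); c=np.vstack([x for x in cs if cv2.contourArea(x)>2000])
    r=cv2.minAreaRect(c); P=np.array([ray(s,(p[0]+.5)/k-.5+u0,(p[1]+.5)/k-.5+v0,.04)[:2] for p in cv2.boxPoints(r)])
    Q=np.c_[(P-C)@n,(P-C)@t]; print('n,t range',Q.min(0).round(4),Q.max(0).round(4),'c',Q.mean(0).round(4),'rect',r[2])
corners(284,200,345,240);corners(290,238,352,276)
# notched: rear half & seam profile
from scipy.ndimage import map_coordinates
for tt in(-.017,0,.017):
    o=[]
    N=np.arange(.09,.235,.001)
    for a in N:
        u,v=proj(s,[*(C+n*a+t*tt),.04]); o.append(map_coordinates(s['pixels'][:,:,1].astype(float),[[v],[u]],order=1)[0])
    o=np.array(o)
    i=np.where((o[:-1]<120)&(o[1:]>=120))[0][0]; print('rear edge n',N[i]+.001*(120-o[i])/(o[i+1]-o[i]), 'tail',dict(zip((N[110:]*1000).round().astype(int).tolist(),o[110:].astype(int).tolist())))
```

```text
n,t range [-0.0572  0.0226] [0.0558 0.0757] c [-0.0005  0.0492] rect 78.42481231689453
n,t range [-0.0559 -0.0736] [ 0.0561 -0.0229] c [ 0.0001 -0.0483] rect 77.47119140625
rear edge n 0.10663866201827206 tail {200: 176, 201: 176, 202: 176, 203: 175, 204: 173, 205: 173, 206: 171, 207: 171, 208: 172, 209: 174, 210: 173, 211: 173, 212: 173, 213: 172, 214: 171, 215: 168, 216: 165, 217: 163, 218: 165, 219: 173, 220: 189, 221: 204, 222: 206, 223: 207, 224: 202, 225: 193, 226: 182, 227: 164, 228: 146, 229: 146, 230: 147, 231: 159, 232: 178, 233: 194, 234: 199}
rear edge n 0.10688581391699307 tail {200: 184, 201: 184, 202: 183, 203: 183, 204: 183, 205: 184, 206: 184, 207: 184, 208: 184, 209: 184, 210: 184, 211: 184, 212: 184, 213: 183, 214: 180, 215: 177, 216: 173, 217: 168, 218: 170, 219: 183, 220: 196, 221: 202, 222: 207, 223: 206, 224: 201, 225: 192, 226: 172, 227: 152, 228: 139, 229: 128, 230: 128, 231: 139, 232: 151, 233: 158, 234: 165}
rear edge n 0.1064579311120296 tail {200: 185, 201: 185, 202: 185, 203: 186, 204: 186, 205: 186, 206: 186, 207: 187, 208: 186, 209: 186, 210: 186, 211: 186, 212: 186, 213: 185, 214: 184, 215: 182, 216: 179, 217: 177, 218: 179, 219: 182, 220: 191, 221: 201, 222: 204, 223: 203, 224: 198, 225: 184, 226: 169, 227: 154, 228: 139, 229: 130, 230: 131, 231: 134, 232: 151, 233: 169, 234: 183}
```

```bash
python3 -c "
from rig import robot
print(robot.job_done())"
```

```text
the job is handed in; nothing more can be done
None
```

The notched beam, the middle one of the pack, now sits against the end stop. I handed the job in at about 13 s on the robot clock, with the arm clear of everything.

I pushed the beam about 60 mm out of the pack from its rear end with closed fingers. I then gripped the protruding part lightly and drew it along the worktop until the wrist force levelled off at about 14 N against the stop.

Last checks, from the top picture:
- **Gap at the stop:** about 1 mm, which is within the camera error, with no visible gap line. The beam is square to the face to about 0.01 rad, with the notch up.
- **Plain beams:** they read within about 1 mm of where they started.
- **Bystanders:** the cup, tape and tweezers show no movement by eye. I did not measure them.
- **Not measured:** I have no direct height reading for the beam. During the drag the tool height held steady at 0.188 m. It did read about 4 mm higher after gripping than before, and I did not trace why.

No check failed.

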